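# Line up the test camera with the gauge on the dive bench

## Robot

A 6-joint arm with a two-finger parallel gripper is mounted at the origin on the work surface. World frame = base frame: x ahead of the robot, y to its left, z up, the work surface at z = 0. Lengths are in m, angles in rad, forces in N, time in s.
With the tool pointing down it reaches from about 0.35 to 0.975 m from the base axis. Payload 4.9 kg.
Tool frame: the origin (TCP) lies midway between the tips of the shut fingers; the grasp point (between the pads) lies 19 mm behind it (ctrl.hold_point_z is the distance from the TCP to the grasp point, in m); z points along the fingers, y is the line along which they close (so a half turn about z gives the same grasp; the last joint's range is limited). The gripper opens to 85 mm and grips with 20 to 120 N. Pads are 22 mm wide; open, the fingers measure 114 mm over their backs; the gripper's body (76 mm by 85 mm) begins 54 mm behind the grasp point. The pads swing forward as they close: fully open they stand 13 mm farther back than shut.
Start: joints at [-1.287, 0.053, 1.613, -0, 1.476, -0.119], TCP at [0.245, -0.575, 0.231] pointing down, gripper open.
Joint ranges: [-3.01, 3.01], [-1.01, 2.22], [0.06, 2.58], [-1.02, 4.17], [0.09, 2.62], [-3.14, 3.14]. Speed limits (rad/s): [2.57, 2.57, 3.14, 3.14, 3.14, 3.14].

## Interface

Orientations are given as a rotation vector (axis times angle).
In Python, from station import status, viewer, finish_job, ctrl gives the robot as it stands.
- The arm moves only by the shell command python3 -m jog 'ROWS' [FORCE]. ROWS is JSON, a list of rows, each a list of 7 numbers: the turn, a rotation vector about the tool's x, y, z each as a share of 5 degrees, from -1 to 1, then the shift along the tool's x, y, z each as a share of 30 mm, from -1 to 1, then the opening, from -1 (shut) to 1 (fully open). A call has 1 to 5 rows; each row shifts and turns the commanded pose from where the row before left it, along the tool's axes as they then stand; what a row does not reach is not made up. A row lasts 1/8 s, in which the tool goes at most 62.5 mm and 10.7 degrees, less where a joint would pass 70% of its speed; a pose out of reach is approached as far as the arm can. A call with a number of a shift or a turn outside -1 to 1 is refused whole. A call with a gripper value outside its range is refused whole. The fingers move at their own pace and stop on an object; FORCE is the grip in N (left out, the last holds). Time passes only in rows, so rows that do not move let the fingers close. It gives the time, the measured TCP pose, the force, the opening and the grip force at its end, in the units of the state.
- status.get_obs(): the state, without advancing time (a new reading comes with each control period).
- viewer.get_image(name): name is "scene" or "side" or "wrist"; returns a dict with "img" (480x640x3 uint8, red, green, blue), "fovy" (degrees; the focal length in pixels is half the picture's height over the tangent of half this angle, whatever the lens; pixels are square), "cx", "cy" (the principal point, pixels), "rvec" (rotation vector, rad) and "tvec" (3), from world to camera coordinates, as OpenCV has them. Camera axes: x right, y down, z forward; pixel columns grow to the right and rows downward; lengths in m; the calibration is good to about 2 mm. The wrist camera is an equidistant fisheye: a pixel r from the principal point sees the ray r / f radians off the axis. A picture is of the moment at which its call begins. There is no depth.
- finish_job(): hands the job in; it is judged then, once.
The state is a dict: "t": time; "q": joint angles; "dq": joint speeds; "effort": joint torques, N m; "tool_pos": TCP position; "tool_rot": TCP orientation; "contact_force": force on the tool from outside, world axes, zero at the start; "wrist_torque": the same for the moment, N m; "opening": finger opening in m; "grip_force": force on a finger pad.
Only numpy, scipy, OpenCV 4.12 (cv2) and the standard library are available. Lean on these libraries where they do the work, as an engineer would, in place of code of your own. Each camera call takes 0.05 s, during which the arm holds its last target. There are 200 camera calls.

## Task

Bring the round camera on the rail directly in front of the largest dial gauge: loosen its clamp knob, slide it along the rail until the lens points at the middle of the dial, then tighten the knob fully again. The flood lamp's carriage is on the same rail: if it is in the way, loosen it, shift it aside and tighten it again, but if it is not in the way, leave its clamp alone. Never force a carriage along while its clamp is tight, and leave the loose things on the bench where they are.

Things in the scene. Friction and masses are not known exactly. Their poses are not given: they have to be found in the camera images.
- rail: Aluminium rail, 50 wide, 700 long, top 60 mm above the table, fixed on two feet. Origin at table level under its middle; y runs along it (to the robot's left), x away from the robot. It carries two carriages, each 80 mm along the rail and 70 wide: camera on the left (+y), lamp on the right. They stop against each other and cannot pass.
- light (a point): Middle of the underside of an LED strip light, 20 wide, 16 thick, 720 long, that runs above the rail 260 mm over the table, 30 mm beyond the rail's middle line, on 16 mm posts 345 mm either side.
- cam_carriage (a joint): Camera carriage's place: its middle's y along the rail in m from the rail's middle (range -0.17 to 0.27, hard stops). When free it slides with about 2 N of friction. It can be drawn along by its gripped knob.
- lamp_carriage (a joint): Lamp carriage's place: its middle's y along the rail in m from the rail's middle (range -0.27 to 0.10, hard stops). When free it slides with about 2 N of friction.
- cam_knob (a joint): Camera carriage's clamp knob angle, rad, about its leaning axis; grows clockwise seen from above the knob (tightening), 0 to 1.57 with stops. 0: bar up and down the slope of the lean; 1.57: bar level. Below 0.75 the carriage is free; above 0.8 it begins to grip, above 1.2 it is tight. Takes 0.15 N m, 0.25 when tight; stays where left. Starts tight, 1.3 to 1.5.
- lamp_knob (a joint): Lamp carriage's clamp knob angle: built, turning and starting just as cam_knob.
- cam_grip (a point): Grip point on the camera carriage's clamp knob, on its axis 8 mm below the top of its black bar (44 long, 12 thick, 30 tall, on a 34 mm disc); from the carriage's middle at table level x -38, y +21, z 122 mm in the rail's axes. z: up the axis, leaning 30 degrees from vertical, left and robotwards (60 degrees from the rail's -x to its +y). x: along the bar; y: its thin way; both turn with it.
- lamp_grip (a point): Grip point on the lamp carriage's clamp knob, on its axis 8 mm below the top of its black bar (44 long, 12 thick, 30 tall, on a 34 mm disc); from the carriage's middle at table level x -38, y -21, z 122 mm in the rail's axes. z: up the axis, leaning 30 degrees from vertical, right and robotwards (60 degrees from the rail's -x to its -y). x: along the bar; y: its thin way; both turn with it.
- lens (a point): Middle of the camera's front glass, 135 mm above the table, 100 mm beyond the rail's middle line, at the same y along the rail as its carriage's middle. The camera is a round dark housing, 44 mm diameter and 70 long, looking along +x of the rail.
- lamp_front (a point): Middle of the front of the square flood lamp (74 wide, 62 tall, 28 deep), 138 mm above the table, 70 mm beyond the rail's middle line, at the same y along the rail as its carriage's middle.
- big_gauge: Largest dial gauge: 100 mm dial, middle 135 mm above the table, on a foot (fixed), about 147 mm beyond the rail's middle line, facing the rail. Origin at table level under the dial's face; axes parallel to the rail's. It stands in one of three places about 130 mm apart (near the rail's y = 0.13, 0 or -0.13).
- small_gauge: Smaller dial gauge, 63 mm dial, in another of the three places (fixed, not wanted). Origin at table level under its face.
- valve_block: Steel valve block 75 wide, 90 tall with two black caps, in the third place (fixed, not wanted). Origin at table level under its front.
- torch: Loose black hand torch lying, 140 long, 44 high. Origin underneath. Leave in place.
- mug: Loose white mug, 80 diameter, 90 high. Origin under its middle. Leave in place.
- mouse: Loose white computer mouse 100 x 60 x 30. Origin underneath. Leave in place.
- wrench: Loose steel wrench, 150 long, lying flat. Leave in place.
- radio: Loose black hand radio lying, 110 x 55 x 32 with a stub antenna 65 mm more along +x. Origin underneath. Leave in place.
- tin: Loose aluminium tin, 50 diameter, 45 high, standing between the rail and the gauges, below the camera. Origin underneath. Leave in place.
- coupling: Loose brass coupling, 32 diameter, 41 high, standing between the rail and the gauges, below the camera. Origin underneath. Leave in place.

How it is judged:
By the outcome, as a careful person would: the job done as asked, in the order asked, and still so for the second after the job is handed in, with the robot touching nothing.
It also fails if it takes over 72 s, if anything falls off the work surface, if the arm or the gripper's body presses on something with over 40 N, if the wrist force passes 120 N, or if a joint passes its speed limit or range.

## Working session

There is one attempt and no reset: what is moved stays moved. The work goes in short steps, Python scripts to look and compute and a shell command to move; the robot and the scene stay as the last step left them, time stands still between calls to the robot, and variables do not carry over. Pictures are saved under pics/ and viewed, at most 10 in all, crops included, and the job is handed in when it is done.

```bash
mkdir -p pics; ls
cat > h.py <<'E'
import numpy as np, cv2
from station import status, viewer, ctrl
def snap(n,f):
    d=viewer.get_image(n); cv2.imwrite('pics/'+f+'.png',d['img'][:,:,::-1])
    import pickle; pickle.dump(d,open('pics/'+f+'.pkl','wb')); return d
E
python3 - <<'E'
from h import *
for n in ['scene','side']:
    d=snap(n,n+'0'); R=cv2.Rodrigues(np.array(d['rvec']))[0]; print(n,d['fovy'],d['cx'],d['cy'],(-R.T@np.array(d['tvec'])).round(3),R[2].round(2))
o=status.get_obs(); print(o['t'],o['tool_pos'],o['tool_rot'],o['opening'],ctrl.hold_point_z)
E
```

```text
pics
scene 46.53238217099289 325.6704362193412 230.97553973720758 [ 1.175 -0.523  1.015] [-0.53  0.45 -0.72]
side 55.153780906420124 314.6040793082467 240.1296713011336 [0.964 0.647 0.809] [-0.38 -0.65 -0.65]
0.1 [ 0.24484259 -0.57442581  0.23016517] [-3.07625841e+00 -6.28061247e-01  2.23989694e-04] 0.08567102700975324 0.0187
```

View pics/scene0.png

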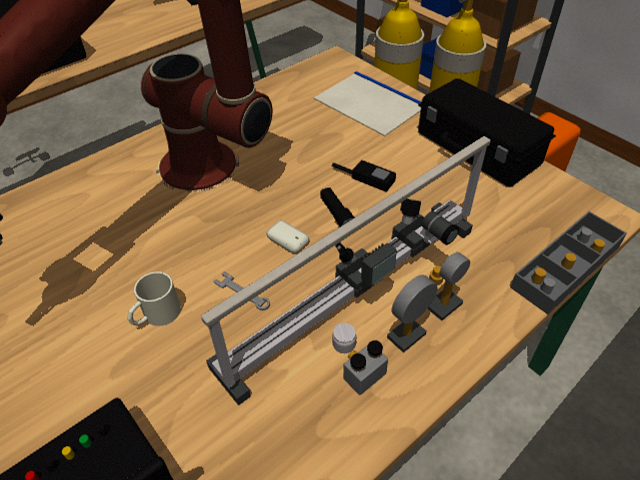

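View pics/side0.png

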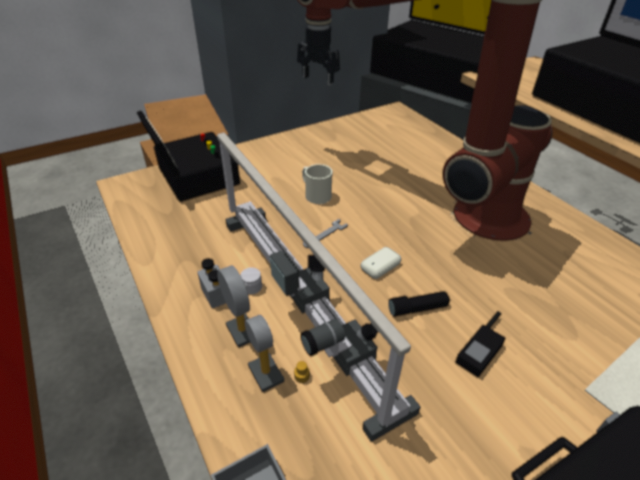

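The big gauge is in the middle place (scene 412,300), the small one on the left and the valve block on the right. The lamp (378,265) stands near the middle, so it is in the way. The camera is at about (440,230). I'll zoom in for exact points.

Run:
```python
import cv2
a=cv2.imread('pics/scene0.png')[130:410,195:505]; b=cv2.imread('pics/side0.png')[130:445,190:430]
def grid(im,s,x0,y0,f):
    im=cv2.resize(im,None,fx=s,fy=s,interpolation=cv2.INTER_CUBIC)
    for k in range(0,900,20):
        if 0<=(k-x0)*s<im.shape[1]: cv2.putText(im,str(k),(int((k-x0)*s)-8,10),0,.35,(0,0,255),1); cv2.line(im,(int((k-x0+.5)*s),12),(int((k-x0+.5)*s),18),(0,0,255),1)
        if 0<=(k-y0)*s<im.shape[0]: cv2.putText(im,str(k),(0,int((k-y0+.5)*s)+4),0,.35,(0,0,255),1)
    cv2.imwrite('pics/'+f,im)
grid(a,2.13,195,130,'c_scene.png'); grid(b,1.9,190,130,'c_side.png')
```

```text
(no output)
```

View pics/c_scene.png

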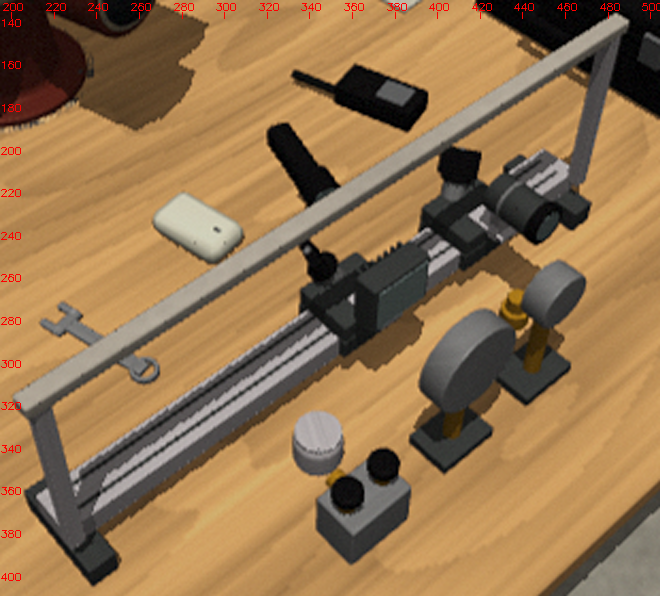

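View pics/c_side.png

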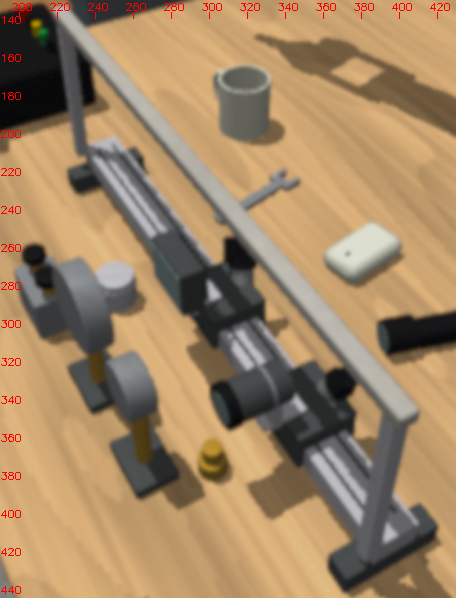

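```bash
cat >> h.py <<'E'
def proj(d,P):
    K=np.array([[1,0,d['cx']],[0,1,d['cy']],[0,0,1.]]); f=240/np.tan(np.radians(d['fovy'])/2); K[0,0]=K[1,1]=f
    return cv2.projectPoints(np.atleast_2d(P).astype(float),np.array(d['rvec']),np.array(d['tvec']),K,None)[0][:,0]
def load(f):
    import pickle; return pickle.load(open('pics/'+f+'.pkl','rb'))
def Rz(a): return np.array([[np.cos(a),-np.sin(a),0],[np.sin(a),np.cos(a),0],[0,0,1]])
E
cat > fit.py <<'E'
from h import *
from scipy.optimize import least_squares
S,D=load('scene0'),load('side0')
sc=lambda x,y:np.array([x/2.13+194.75,y/2.13+129.75]); sd=lambda x,y:np.array([x/1.9+189.75,y/1.9+129.75])
# p: X,Y,yaw,cam,lamp,gx,gy
obs=[(S,sc(619,19),lambda p:(.03,.36,.276)),(S,sc(30,401),lambda p:(.03,-.36,.276)),
(D,sd(400,407),lambda p:(.03,.36,.276)),(D,sd(90,152),lambda p:(.025,-.35,.06)),
(S,sc(548,222),lambda p:(.1,p[3],.135)),(D,sd(229,404),lambda p:(.1,p[3],.135)),
(S,sc(401,282),lambda p:(.07,p[4],.138)),(D,sd(179,272),lambda p:(.07,p[4],.138)),
(S,sc(467,361),lambda p:(p[5],p[6],.135)),(D,sd(86,305),lambda p:(p[5],p[6],.135))]
W=lambda p,q:np.array([p[0],p[1],0])+Rz(p[2])@np.array(q)
def res(p): return np.concatenate([proj(d,W(p,f(p)))[0]-u for d,u,f in obs])
r=least_squares(res,[.6,0,0,.2,0,.15,0],loss='soft_l1'); p=r.x
if __name__=='__main__':
    print(p.round(4)); print(r.fun.reshape(-1,2).round(1))
    for d,n,s,o in((S,'scene',2.13,(195,130)),(D,'side',1.9,(190,130))):
        im=cv2.imread(f'pics/c_{n}.png')
        def dr(q,c,close=True): cv2.polylines(im,[((proj(d,np.array([W(p,a) for a in q]))-o+.5)*s).round().astype(int)],close,c,1)
        dr([(a,b,.06) for a,b in((-.025,-.35),(.025,-.35),(.025,.35),(-.025,.35))],(0,255,0))
        dr([(a,b,.276) for a,b in((.02,-.36),(.04,-.36),(.04,.36),(.02,.36))],(0,255,0))
        for c,sg in((p[3],1),(p[4],-1)):
            dr([(a,c+b,.06) for a,b in((-.035,-.04),(.035,-.04),(.035,.04),(-.035,.04))],(255,255,0))
            g=np.array([-.038,c+.021*sg,.122]);az=np.array([-.25,sg*.433,.866])
            dr([g+.008*az,g-.022*az],(0,0,255),False)
        t=np.linspace(0,6.28,40)
        for x in(.147,.17): dr([(x,p[6]+.05*np.cos(a),.135+.05*np.sin(a)) for a in t],(255,0,255))
        dr([(.1,p[3]+.022*np.cos(a),.135+.022*np.sin(a)) for a in t],(255,0,255))
        dr([(.07,p[4]+a,.138+b) for a,b in((-.037,-.031),(.037,-.031),(.037,.031),(-.037,.031))],(255,0,255))
        cv2.imwrite(f'pics/o_{n}.png',im)
    a,b=cv2.imread('pics/o_scene.png'),cv2.imread('pics/o_side.png')
    h=max(a.shape[0],b.shape[0]); pad=lambda m:cv2.copyMakeBorder(m,0,h-m.shape[0],0,0,0)
    m=np.hstack([pad(a)[:,195:],pad(b)[:,:445]]); print(m.shape); cv2.imwrite('pics/o.png',m[:, -0:] if m.shape[1]<=800 else cv2.resize(m,(800,int(h*800/m.shape[1]))))
E
python3 fit.py
```

```text
[ 0.6194  0.0122 -0.0188  0.2064  0.032   0.1674  0.0194]
[[ -1.3  -0.9]
 [-14.1  -1.2]
 [  4.1   0.5]
 [ -0.7  -6.2]
 [ -0.7  -0. ]
 [ -1.4   3.2]
 [  0.4   3. ]
 [ -2.8   3.9]
 [ -0.5  -0.7]
 [ -0.8   0.4]]
(598, 910, 3)
```

View pics/o.png

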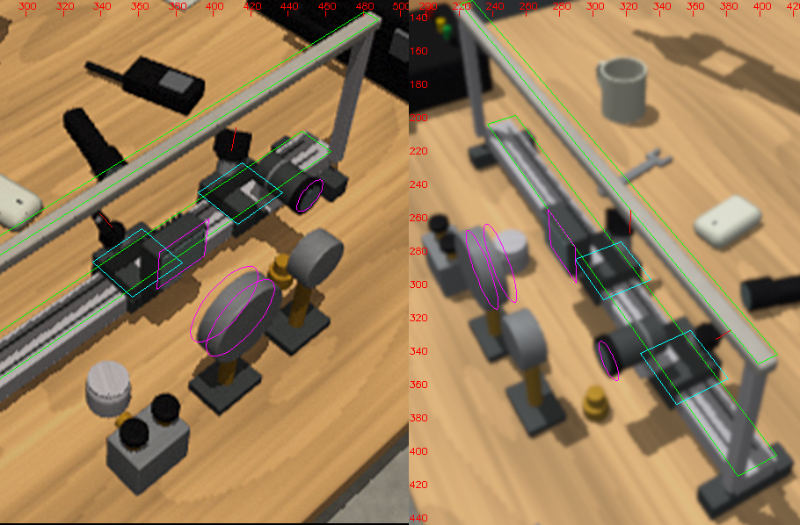

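Run:
```python
from h import *
from scipy.optimize import least_squares
S,D=load('scene0'),load('side0')
print({k:v for k,v in S.items() if k!='img'}); print({k:v for k,v in D.items() if k!='img'})
sc=lambda x,y:np.array([x/2.13+194.75,y/2.13+129.75]); sd=lambda x,y:np.array([x/1.9+189.75,y/1.9+129.75])
def tri(a,b):
    f=lambda P:np.concatenate([proj(S,P)[0]-a,proj(D,P)[0]-b])
    r=least_squares(f,[.6,0,.1]); print(r.x.round(4),r.fun.round(1)); return r.x
print('striptop L',end=' ');a=tri(sc(619,19),sd(400,407))
print('striptop R',end=' ');b=tri(sc(30,401),sd(63,13)); print(np.linalg.norm(a-b))
print('lens',end=' ');tri(sc(548,222),sd(229,404))
print('lamp',end=' ');tri(sc(401,282),sd(179,272))
print('gauge',end=' ');tri(sc(467,361),sd(86,305))
print('robot base? valve cap',end=' ');tri(sc(347,487),sd(34,252))
```

```text
{'fovy': 46.53238217099289, 'cx': 325.6704362193412, 'cy': 230.97553973720758, 'rvec': array([ 2.20606908,  0.99937865, -0.41404217]), 'tvec': array([-0.3651665 , -0.18794806,  1.58656957])}
{'fovy': 55.153780906420124, 'cx': 314.6040793082467, 'cy': 240.1296713011336, 'rvec': array([ 0.68804939,  2.58291929, -1.17751593]), 'tvec': array([ 0.50720746, -0.06830576,  1.31941025])}
striptop L [0.6616 0.3689 0.2778] [ 0.1  0.1  0.  -0. ]
striptop R [ 0.6538 -0.3308  0.2692] [-0.3 -0.4 -0.5  0.6]
0.6997318413499267
lens [0.722  0.2154 0.1391] [-1.3 -1.3 -1.1  1. ]
lamp [0.6855 0.0435 0.1455] [-0.7 -0.8 -0.8  0.7]
gauge [0.787  0.0284 0.1344] [-0.6 -0.6 -0.7  0.5]
robot base? valve cap [ 0.7933 -0.1242  0.0893] [ 0.2  0.2  0.2 -0.2]
```

Run:
```python
from h import *
for n,a,b in(('scene0',(485.6,138.9),(208.8,318)),('side0',(400,343.8),(223,136.5))):
    im=cv2.imread(f'pics/{n}.png').astype(int); a=np.array(a);b=np.array(b);u=(b-a)/np.linalg.norm(b-a);v=np.array([-u[1],u[0]])
    for s,e in((-1,a),(1,b)):
        for w in(-6,-3,0,3,6):
            print(n,s,w,[tuple(im[int(round(q[1])),int(round(q[0]))][::-1]) if 0<=q[1]<480 else 0 for q in[e+s*u*k+v*w for k in range(-8,13,2)]].__str__().replace('np.int64',''))
```

```text
scene0 -1 -6 [((75), (72), (65)), ((71), (67), (61)), ((60), (57), (53)), ((56), (53), (49)), ((34), (35), (29)), ((0), (0), (0)), ((12), (11), (7)), ((7), (8), (6)), ((8), (12), (7)), ((9), (8), (12)), ((16), (13), (15))]
scene0 -1 -3 [((109), (103), (94)), ((126), (119), (109)), ((120), (112), (100)), ((103), (97), (88)), ((161), (151), (137)), ((165), (156), (141)), ((0), (0), (0)), ((8), (9), (9)), ((11), (9), (13)), ((12), (6), (10)), ((12), (12), (14))]
scene0 -1 0 [((169), (163), (147)), ((173), (163), (147)), ((172), (164), (149)), ((172), (161), (148)), ((174), (165), (149)), ((140), (133), (121)), ((0), (1), (2)), ((8), (11), (9)), ((13), (11), (13)), ((19), (15), (15)), ((17), (15), (17))]
scene0 -1 3 [((174), (164), (151)), ((175), (165), (151)), ((173), (165), (149)), ((130), (121), (110)), ((138), (131), (118)), ((8), (10), (7)), ((6), (4), (3)), ((11), (9), (15)), ((16), (15), (13)), ((15), (17), (18)), ((13), (12), (10))]
scene0 -1 6 [((1), (1), (0)), ((9), (10), (12)), ((0), (0), (1)), ((6), (1), (7)), ((6), (3), (3)), ((15), (14), (15)), ((9), (10), (11)), ((11), (1
[... 3190 characters left out ...]
185), (181), (172)), ((186), (183), (173)), ((186), (182), (173)), ((187), (182), (173)), ((170), (148), (127)), ((163), (124), (86)), ((161), (116), (71)), ((163), (117), (72)), ((165), (119), (72))]
side0 1 3 [((172), (169), (161)), ((152), (150), (143)), ((159), (156), (148)), ((141), (136), (128)), ((175), (168), (157)), ((171), (153), (135)), ((168), (139), (113)), ((161), (116), (70)), ((162), (116), (70)), ((164), (118), (73)), ((163), (118), (71))]
side0 1 6 [((53), (59), (60)), ((55), (59), (61)), ((56), (60), (62)), ((58), (58), (59)), ((80), (69), (60)), ((121), (93), (67)), ((131), (98), (67)), ((127), (95), (65)), ((156), (112), (69)), ((156), (113), (69)), ((152), (110), (69))]
```

Run:
```python
from h import *
from scipy.optimize import least_squares
S,D=load('scene0'),load('side0')
def ends(a,b,ka,wa,kb,wb):
    a=np.array(a);b=np.array(b);u=(b-a)/np.linalg.norm(b-a);v=np.array([-u[1],u[0]]); return a-ka*u+wa*v,b+kb*u+wb*v
s=ends((485.6,138.9),(208.8,318),2,0,5,2.5); d=ends((400,343.8),(223,136.5),5.5,1.5,3.5,-.5)
W=lambda p,q:np.array([p[0],p[1],0])+Rz(p[2])@np.array(q)
E=[(.03,.36,.276),(.03,-.36,.276)]
f=lambda p:np.concatenate([np.ravel([proj(c,W(p,q))[0]-o for q,o in zip(E,e)]) for c,e in((S,s),(D,d))])
r=least_squares(f,[.62,0,0]);print(r.x.round(4),r.fun.round(1))
X=r.x
sc=lambda x,y:np.array([x/2.13+194.75,y/2.13+129.75]); sd=lambda x,y:np.array([x/1.9+189.75,y/1.9+129.75])
for n,a,b,x,z in(('lens',sc(548,222),sd(229,404),.1,.135),('lamp',sc(401,282),sd(179,272),.07,.138),('gauge',sc(467,361),sd(86,305),None,.135)):
    for c,o in((S,a),(D,b)):
        g=lambda p:proj(c,W(X,(p[0],p[1],z)))[0]-o
        print(n,least_squares(g,[.1,0]).x.round(4))
```

```text
[ 0.6272  0.018  -0.0066] [-0.2 -0.5 -1.1  0.8  0.6  1.7 -0.5 -1.4]
lens [0.0958 0.2004]
lens [0.0892 0.1944]
lamp [0.0563 0.0303]
lamp [0.0527 0.018 ]
gauge [0.1617 0.0109]
gauge [0.1582 0.0112]
```

```bash
cat >> h.py <<'E'
from scipy.spatial.transform import Rotation as Ro
RAIL=np.array([.6272,.018,-.0066])
def knob(which,c,th,flip=1):
    """world grip point, tool rotation for gripping knob at angle th; carriage at c"""
    sg=1 if which=='cam' else -1
    az=np.array([-.25,sg*.75**.5/2,.75**.5]); h=np.array([-.5,sg*.75**.5,0])
    s=h*.75**.5-np.array([0,0,.5])
    bar=Ro.from_rotvec(-th*az).apply(s); thin=np.cross(az,bar)
    if thin[0]<0: thin=-thin
    thin=thin*flip; zt=-az
    R=np.column_stack([np.cross(thin,zt),thin,zt]); Q=Rz(RAIL[2])
    return Q@np.array([-.038,c+sg*.021,.122])+[RAIL[0],RAIL[1],0], Q@R, Q@az
def need(p,R,n=0):
    o=status.get_obs(); C=Ro.from_rotvec(o['tool_rot']).as_matrix(); tp=np.array(o['tool_pos'])
    w=Ro.from_matrix(C.T@R).as_rotvec()/np.radians(5)
    print('t',round(o['t'],2),'tcp',tp.round(4),'q',np.round(o['q'],2),'open',round(o['opening'],4))
    print('turn units',w.round(2),'| shift units now',(C.T@(p-tp)/.03).round(2),'| shift units after turn',(R.T@(p-tp)/.03).round(2))
E
python3 - <<'E'
from h import *
g,R,az=knob('lamp',.027,1.4); print(g,R.round(2)); need(g+.14*az+[0,0,.03],R)
for th in(1.4,.4):
  for w in('lamp','cam'): print(w,th,np.degrees(np.arctan2(*knob(w,0,th)[1][1::-1,1])))
E
```

```text
[0.58924043 0.02425067 0.122     ] [[-0.92  0.28  0.25]
 [ 0.37  0.82  0.43]
 [-0.08  0.49 -0.87]]
t 0.1 tcp [ 0.2448 -0.5744  0.2302] q [-1.29  0.05  1.61  0.    1.48 -0.12] open 0.0857
turn units [ -4.02   6.49 -26.5 ] | shift units now [ 16.51 -12.47  -1.41] | shift units after turn [-2.98 18.4   9.1 ]
lamp 1.4 70.88543863844698
cam 1.4 -49.11456136155301
lamp 0.4 -50.48833988990146
cam 0.4 9.511660110098548
```

```bash
sed -i "s/    if thin\[0\]<0: thin=-thin/    if (thin[0]<0 if sg>0 else thin[1]>0): thin=-thin/" h.py
python3 - <<'E'
from h import *
g,R,az=knob('lamp',.027,1.4); need(g+.14*az+[0,0,.03],R)
E
```

```text
t 0.1 tcp [ 0.2448 -0.5744  0.2302] q [-1.29  0.05  1.61  0.    1.48 -0.12] open 0.0857
turn units [5.21 3.23 8.53] | shift units now [ 16.51 -12.47  -1.41] | shift units after turn [  2.98 -18.4    9.1 ]
```

```bash
python3 -m jog '[[0,0,0,0.5,-0.4,-0.3,0.2],[0,0,0,1,-0.75,-0.3,0.2],[0,0,0,1,-0.75,-0.1,0.2],[0,0,0,1,-0.75,0,0.2],[0,0,0,1,-0.75,0,0.2]]'
python3 -m jog '[[0,0,0,1,-0.75,0,0.2],[0,0,0,1,-0.75,0,0.2],[0,0,0,1,-0.75,0,0.2],[0,0,0,1,-0.75,0,0.2],[0,0,0,1,-0.75,0,0.2]]'
python3 -m jog '[[0,0,0,1,-0.75,0,0.2],[0,0,0,1,-0.75,0,0.2],[0,0,0,1,-0.75,0,0.2],[0,0,0,1,-0.75,0,0.2],[0,0,0,1,-0.75,0,0.2]]'
python3 -m jog '[[0.5,0.3,0.85,0,0,0,0.2],[0.5,0.3,0.85,0,0,0,0.2],[0.5,0.3,0.85,0,0,0,0.2],[0.5,0.3,0.85,0,0,0,0.2],[0.5,0.3,0.85,0,0,0,0.2]]'
python3 -m jog '[[0.5,0.3,0.85,0,0,0,0.2],[0.5,0.3,0.85,0,0,0,0.2],[0.5,0.3,0.85,0,0,0,0.2],[0.5,0.3,0.85,0,0,0,0.2],[0.5,0.3,0.85,0,0,0,0.2]]'
python3 - <<'E'
from h import *
g,R,az=knob('lamp',.027,1.4); need(g+.14*az+[0,0,.03],R)
d=snap('wrist','w1'); print({k:v for k,v in d.items() if k!='img'}); cv2.imwrite('pics/w1s.png',cv2.resize(d['img'][:,:,::-1],(800,600)))
E
```

```text
t: 0.72
tool_pos: [0.3301, -0.4261, 0.253]
tool_rot: [3.078, 0.629, 0.001]
contact_force: [-0.3, 0.6, -0.7]
opening: 0.0511
grip_force: 0.0
t: 1.35
tool_pos: [0.4236, -0.2637, 0.2529]
tool_rot: [3.078, 0.629, 0.001]
contact_force: [0.4, -0.4, 0.7]
opening: 0.0514
grip_force: 0.0
t: 1.98
tool_pos: [0.5171, -0.1014, 0.2529]
tool_rot: [3.078, 0.63, 0.001]
contact_force: [1.5, 0.1, 0.8]
opening: 0.0511
grip_force: 0.0
t: 2.6
tool_pos: [0.5167, -0.1025, 0.2529]
tool_rot: [-2.899, -0.041, -0.124]
contact_force: [0.3, -0.4, -1.0]
opening: 0.0513
grip_force: 0.0
t: 3.22
tool_pos: [0.5167, -0.1026, 0.2529]
tool_rot: [-2.62, 0.472, -0.225]
contact_force: [-0.9, 0.6, 0.1]
opening: 0.0512
grip_force: 0.0
t 3.23 tcp [ 0.5167 -0.1026  0.2529] q [-0.6  -0.24  1.91  0.5   1.53  1.29] open 0.0512
turn units [0.27 0.12 0.02] | shift units now [ 0.39 -2.52  0.62] | shift units after turn [ 0.38 -2.51  0.68]
{'fovy': 65.70646984690485, 'cx': 319.43173244178837, 'cy': 243.14809336239577, 'rvec': array([ 1.67267152, -2.23034867, -0.63713064]), 'tvec': array([0.18388542, 0.50125031, 0.44608465])}
```

View pics/w1s.png

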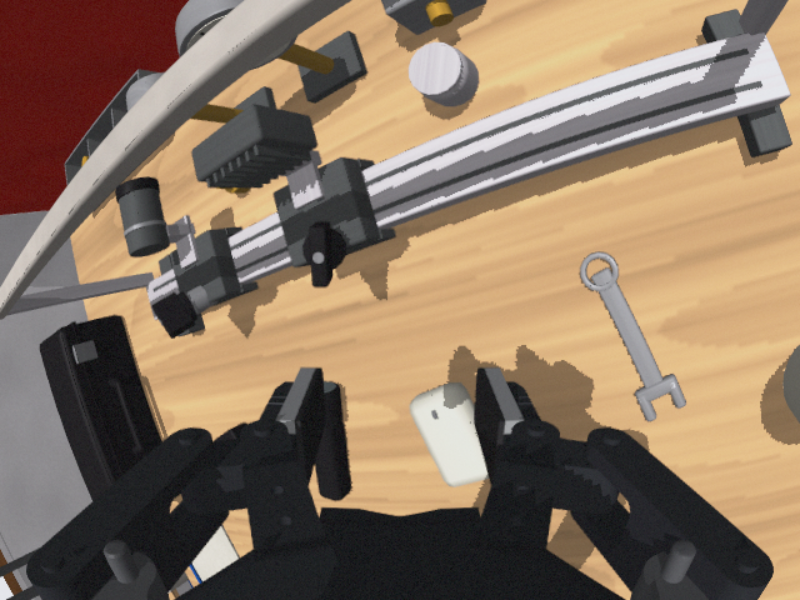

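```bash
cat >> h.py <<'E'
def fish(d,P):
    P=np.atleast_2d(P).astype(float); f=240/np.tan(np.radians(d['fovy'])/2)
    c=P@cv2.Rodrigues(np.array(d['rvec']))[0].T+np.array(d['tvec']); r=np.hypot(c[:,0],c[:,1]); k=f*np.arctan2(r,c[:,2])/np.maximum(r,1e-9)
    return np.column_stack([d['cx']+k*c[:,0],d['cy']+k*c[:,1]])
def overlay(d,out,cam,lamp,tc,tl,gy,crop=None,s=1.25):
    im=cv2.resize(d['img'][:,:,::-1],None,fx=s,fy=s)
    Wd=lambda q:np.array(q)@Rz(RAIL[2]).T+[RAIL[0],RAIL[1],0]
    def dr(q,c,wd=True,cl=True):
        q=Wd(q) if wd else q; cv2.polylines(im,[((fish(d,q)+.5)*s).round().astype(int)],cl,c,1)
    dr([(a,b,.06) for a,b in [(-.025,-.35)]+[(.025,y) for y in np.linspace(-.35,.35,30)]+[(-.025,y) for y in np.linspace(.35,-.35,30)]],(0,255,0))
    for w,c,t in(('cam',cam,tc),('lamp',lamp,tl)):
        dr([(a,c+b,.06) for a,b in((-.035,-.04),(.035,-.04),(.035,.04),(-.035,.04))],(255,255,0))
        g,R,az=knob(w,c,t); T=g+.008*az
        dr(np.array([T+R@[a,b,0] for a,b in((-.022,-.006),(.022,-.006),(.022,.006),(-.022,.006))]),(0,0,255),False)
    t=np.linspace(0,6.28,40)
    dr([(.147,gy+.05*np.cos(a),.135+.05*np.sin(a)) for a in t],(255,0,255)); dr([(.147,gy+.006*np.cos(a),.135+.006*np.sin(a)) for a in t],(255,0,255))
    dr([(.1,cam+.022*np.cos(a),.135+.022*np.sin(a)) for a in t],(255,0,255))
    if crop: x,y,w,h=crop; im=im[y:y+h,x:x+w]
    cv2.imwrite('pics/'+out,im)
E
python3 - <<'E'
from h import *
from scipy.optimize import least_squares
import h
S,D,w=load('scene0'),load('side0'),load('w1')
def ends(a,b,ka,wa,kb,wb):
    a=np.array(a);b=np.array(b);u=(b-a)/np.linalg.norm(b-a);v=np.array([-u[1],u[0]]); return a-ka*u+wa*v,b+kb*u+wb*v
s=ends((485.6,138.9),(208.8,318),2,0,5,2.5); d=ends((400,343.8),(223,136.5),5.5,1.5,3.5,-.5)
W=lambda p,q:np.array([p[0],p[1],0])+Rz(p[2])@np.array(q)
k=np.array([-.002,.00346,.00693])
def f(p):
    E=[(.03,.36,.276),(.03,-.36,.276)]
    e=[proj(c,W(p,q))[0]-o for c,ee in((S,s),(D,d)) for q,o in zip(E,ee)]
    for q,o in(((.025,-.35,.06),(759,37)),((-.025,-.35,.06),(787,92)),((-.04,p[3]+.0245,.129),(177,314)),((-.04,p[4]-.0245,.129),(319,257))):
        e.append(.7*(fish(w,W(p,q))[0]-np.array(o)/1.25))
    return np.ravel(e)
r=least_squares(f,[.62,0,0,.2,.03]);print(r.x.round(4));print(r.fun.round(1))
h.RAIL=r.x[:3]; overlay(w,'w1o.png',r.x[3],r.x[4],1.4,1.4,.011)
E
```

```text
[ 0.6259  0.0208 -0.009   0.1555  0.0143]
[ 0.4 -1.1 -0.4 -1.   2.1  3.   0.8 -1.2  1.7 -4.9  2.1  2.3 -0.2 -0.4
 -0.3 -0.7]
```

View pics/w1o.png

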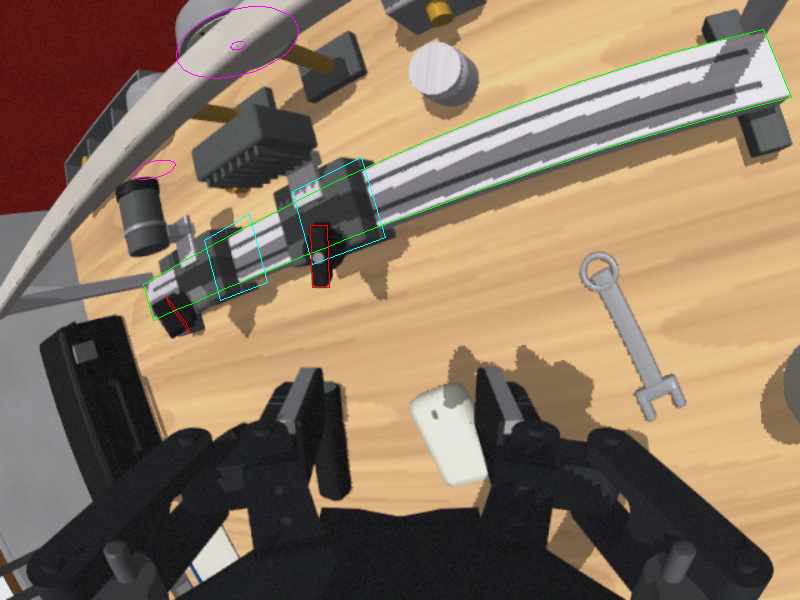

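The overlay matches the rail. The lamp carriage is near y=0.015, with its knob dot at (318,258) and its bar nearly level. The camera carriage sits further left than this fit says, around 0.19. Next I'll move to a standoff over the lamp knob.

```bash
sed -i 's/^RAIL=.*/RAIL=np.array([.6259,.0208,-.009])/' h.py
python3 - <<'E'
from h import *
g,R,az=knob('lamp',.016,1.4); need(g+.07*az,R)
E
```

```text
t 3.27 tcp [ 0.5161 -0.1029  0.2521] q [-0.6  -0.24  1.91  0.5   1.53  1.29] open 0.0511
turn units [0.26 0.14 0.01] | shift units now [ 0.4  -1.89  3.69] | shift units after turn [ 0.36 -1.81  3.74]
```

```bash
python3 -m jog '[[0.26,0.14,0,0,-0.4,0,0.2],[0,0,0,0.2,-0.9,0.6,0.2],[0,0,0,0.2,-0.5,0.8,0.2],[0,0,0,0,0,0.8,0.2],[0,0,0,0,0,0,0.2]]'
python3 - <<'E'
from h import *
g,R,az=knob('lamp',.016,1.4); need(g+.07*az,R)
d=snap('wrist','w2'); overlay(d,'w2o.png',.19,.016,1.4,1.4,.011)
for nm,P in(('lamp knob',g+.008*az),('tcp',np.array(status.get_obs()['tool_pos']))): print(nm,fish(d,P))
E
```

```text
t: 3.9
tool_pos: [0.5594, -0.033, 0.2211]
tool_rot: [-2.6, 0.466, -0.24]
contact_force: [-0.0, -0.7, 0.2]
opening: 0.0512
grip_force: 0.0
t 3.9 tcp [ 0.5594 -0.033   0.2211] q [-0.45 -0.19  1.92  0.53  1.39  1.38] open 0.0512
turn units [0.02 0.05 0.07] | shift units now [-0.01  0.01  1.47] | shift units after turn [-0.02  0.01  1.47]
lamp knob [[319.67562374 240.23069157]]
tcp [[319.41078007 309.34150721]]
```

View pics/w2o.png

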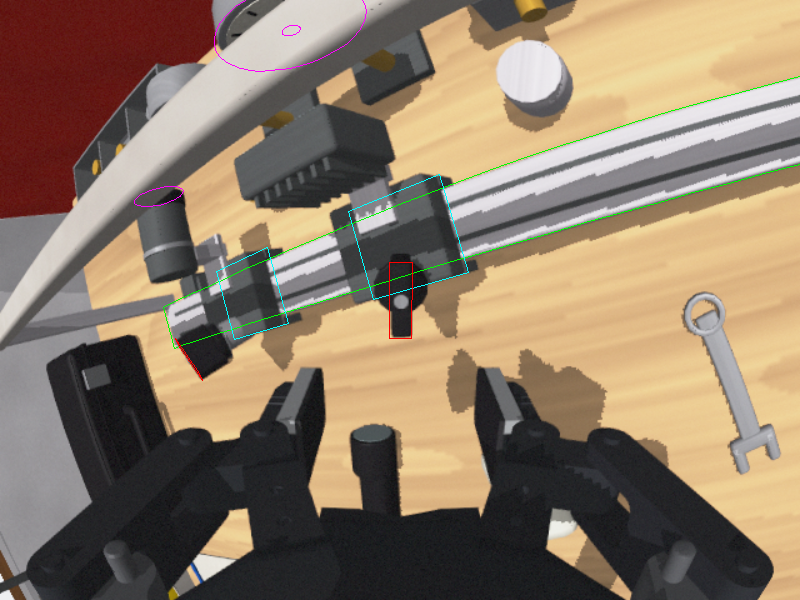

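The lamp knob's dot and bar (401,301) coincide with the model at c=0.016, θ=1.4. The lens (160,192) fits c≈0.187 and the gauge's left rim fits y≈0.011. I'll approach along the knob axis.

```bash
python3 -m jog '[[0,0,0,0,0,0.8,-0.3],[0,0,0,0,0,0.9,-0.3],[0,0,0,0,0,0.9,-0.3],[0,0,0,0,0,0.7,-0.3],[0,0,0,0,0,0.3,-0.3]]'
python3 -m jog '[[0,0,0,0,0,0.3,-0.3],[0,0,0,0,0,0.3,-0.3],[0,0,0,0,0,0.1,-0.3],[0,0,0,0,0,0,-0.3]]'
python3 - <<'E'
from h import *
g,R,az=knob('lamp',.016,1.4); need(g-.0187*az,R); o=status.get_obs(); print(o['contact_force'],o['wrist_torque'])
E
```

```text
t: 4.58
tool_pos: [0.5877, 0.0114, 0.1289]
tool_rot: [-2.6, 0.469, -0.245]
contact_force: [-0.4, 0.3, 0.6]
opening: 0.0301
grip_force: 0.0
t: 5.08
tool_pos: [0.5929, 0.0202, 0.1105]
tool_rot: [-2.6, 0.469, -0.245]
contact_force: [-0.1, 0.1, -0.2]
opening: 0.0301
grip_force: 0.0
t 5.08 tcp [0.5929 0.0202 0.1105] q [-0.33 -0.02  1.96  0.56  1.15  1.38] open 0.0301
turn units [0.03 0.   0.06] | shift units now [-0.07 -0.03  0.19] | shift units after turn [-0.07 -0.03  0.19]
[-0.10018208  0.06211275 -0.21478208] [-0.1794318   0.14259828 -0.03256641]
```

```bash
python3 -m jog '[[0,0,0,0,0,0,-0.6],[0,0,0,0,0,0,-0.75],[0,0,0,0,0,0,-1],[0,0,0,0,0,0,-1]]' 50
python3 - <<'E'
from h import *
g,R,az=knob('lamp',.016,1.4); need(g-.0187*az,R); o=status.get_obs(); print(R.T@np.array(o['contact_force']),R.T@np.array(o['wrist_torque']),o['grip_force'])
E
```

```text
t: 5.58
tool_pos: [0.5931, 0.0201, 0.1112]
tool_rot: [-2.6, 0.469, -0.246]
contact_force: [-2.0, -1.0, 3.3]
opening: 0.011
grip_force: 49.3
t 5.58 tcp [0.5931 0.0201 0.1112] q [-0.33 -0.02  1.96  0.56  1.15  1.38] open 0.011
turn units [ 0.02 -0.01  0.06] | shift units now [-0.08 -0.02  0.21] | shift units after turn [-0.08 -0.02  0.21]
[-1.229231   -0.26431549 -3.80430362] [-0.07319902 -0.26450178 -0.15951156] 49.346482157707214
```

```bash
python3 -m jog '[[0,0,-0.6,0,0,0,-1],[0,0,-1,0,0,0,-1],[0,0,-1,0,0,0,-1],[0,0,-1,0,0,0,-1],[0,0,-1,0,0,0,-1]]'
python3 -m jog '[[0,0,-1,0,0,0,-1],[0,0,-1,0,0,0,-1],[0,0,-1,0,0,0,-1],[0,0,-1,0,0,0,-1],[0,0,-1,0,0,0,-1]]'
python3 -m jog '[[0,0,-1,0,0,0,-1],[0,0,-0.6,0,0,0,-1],[0,0,0,0,0,0,-1]]'
python3 - <<'E'
from h import *
g,R,az=knob('lamp',.016,.4); need(g-.0187*az,R); need(g-.0187*az-[0,.15,0]+np.array([-.009*.15,0,0]),R); o=status.get_obs(); print(R.T@np.array(o['contact_force']),R.T@np.array(o['wrist_torque']),o['grip_force'])
E
```

```text
t: 6.2
tool_pos: [0.5932, 0.0208, 0.1115]
tool_rot: [-2.671, -0.062, -0.378]
contact_force: [-1.7, 1.7, 5.0]
opening: 0.0109
grip_force: 49.3
t: 6.82
tool_pos: [0.5929, 0.0211, 0.1118]
tool_rot: [-2.642, -0.651, -0.509]
contact_force: [-3.8, 2.5, 7.8]
opening: 0.0106
grip_force: 49.7
t: 7.2
tool_pos: [0.5928, 0.0212, 0.1119]
tool_rot: [-2.609, -0.838, -0.547]
contact_force: [-4.6, 2.3, 8.0]
opening: 0.0109
grip_force: 49.9
t 7.2 tcp [0.5928 0.0212 0.1119] q [-0.33 -0.02  1.96  0.57  1.15  0.4 ] open 0.0109
turn units [-0.02  0.01 -0.2 ] | shift units now [-0.05 -0.04  0.22] | shift units after turn [-0.05 -0.04  0.22]
t 7.2 tcp [0.5928 0.0212 0.1119] q [-0.33 -0.02  1.96  0.57  1.15  0.4 ] open 0.0109
turn units [-0.02  0.01 -0.2 ] | shift units now [-2.46  3.76 -1.95] | shift units after turn [-2.53  3.72 -1.95]
[ 1.39309324 -6.16299595 -7.13870081] [ 0.95501534 -0.01305531 -0.09543156] 49.87176597118378
```

```bash
python3 -m jog '[[0,0,0,-0.12,0.19,-0.109,-1],[0,0,0,-0.241,0.38,-0.217,-1],[0,0,0,-0.241,0.38,-0.217,-1]]'
python3 -m jog '[[0,0,0,-0.241,0.38,-0.217,-1],[0,0,0,-0.241,0.38,-0.217,-1],[0,0,0,-0.241,0.38,-0.217,-1],[0,0,0,-0.241,0.38,-0.217,-1],[0,0,0,-0.241,0.38,-0.217,-1]]'
python3 -m jog '[[0,0,0,-0.241,0.38,-0.217,-1],[0,0,0,-0.241,0.38,-0.217,-1],[0,0,0,-0.12,0.19,-0.109,-1],[0,0,0,0,0,0,-1]]'
python3 - <<'E'
from h import *
g,R,az=knob('lamp',-.134,.4); need(g-.0187*az,R); o=status.get_obs(); print(R.T@np.array(o['contact_force']),R.T@np.array(o['wrist_torque']),o['grip_force'])
E
```

```text
t: 7.58
tool_pos: [0.5925, -0.0165, 0.1119]
tool_rot: [-2.609, -0.838, -0.547]
contact_force: [-3.3, 2.8, 4.8]
opening: 0.0108
grip_force: 49.6
t: 8.2
tool_pos: [0.5921, -0.092, 0.1119]
tool_rot: [-2.61, -0.837, -0.548]
contact_force: [-0.5, 2.9, 4.0]
opening: 0.011
grip_force: 49.4
t: 8.7
tool_pos: [0.5919, -0.1311, 0.1119]
tool_rot: [-2.614, -0.837, -0.548]
contact_force: [-2.4, -1.5, 5.7]
opening: 0.0109
grip_force: 49.8
t 8.7 tcp [ 0.5919 -0.1311  0.1119] q [-0.58  0.09  1.85  0.55  1.27  0.19] open 0.0109
turn units [ 0.04  0.02 -0.2 ] | shift units now [-0.03 -0.11  0.25] | shift units after turn [-0.02 -0.11  0.25]
[ 0.14020022 -1.47581078 -6.21538194] [ 0.15574661 -0.13234703 -0.03795474] 49.81877624988556
```

```bash
python3 -m jog '[[0,0,0.7,0,0,0,-1],[0,0,1,0,0,0,-1],[0,0,1,0,0,0,-1],[0,0,1,0,0,0,-1],[0,0,1,0,0,0,-1]]'
python3 -m jog '[[0,0,1,0,0,0,-1],[0,0,1,0,0,0,-1],[0,0,1,0,0,0,-1],[0,0,1,0,0,0,-1],[0,0,1,0,0,0,-1]]'
python3 -m jog '[[0,0,1,0,0,0,-1],[0,0,1,0,0,0,-1],[0,0,0.8,0,0,0,-1],[0,0,0,0,0,0,-1]]'
python3 - <<'E'
from h import *
g,R,az=knob('lamp',-.136,1.5); need(g-.0187*az,R); o=status.get_obs(); print(R.T@np.array(o['contact_force']),R.T@np.array(o['wrist_torque']),o['grip_force'])
E
```

```text
t: 9.32
tool_pos: [0.5922, -0.131, 0.1117]
tool_rot: [-2.679, -0.278, -0.43]
contact_force: [0.8, -1.9, 3.3]
opening: 0.0106
grip_force: 49.5
t: 9.95
tool_pos: [0.5923, -0.1318, 0.1113]
tool_rot: [-2.637, 0.304, -0.292]
contact_force: [2.3, -4.1, 0.1]
opening: 0.0108
grip_force: 49.4
t: 10.45
tool_pos: [0.5922, -0.1321, 0.1111]
tool_rot: [-2.567, 0.618, -0.211]
contact_force: [0.3, -5.8, 0.8]
opening: 0.0109
grip_force: 49.4
t 10.45 tcp [ 0.5922 -0.1321  0.1111] q [-0.58  0.09  1.85  0.54  1.27  1.28] open 0.0109
turn units [ 0.07 -0.06 -0.11] | shift units now [-0.1  -0.01  0.21] | shift units after turn [-0.1  -0.01  0.21]
[ 2.94473601  3.98140876 -3.09682783] [-0.69040088  0.50586806  0.10628   ] 49.38471257686615
```

```bash
python3 -m jog '[[0,0,0,0,0,0,-0.6],[0,0,0,0,0,0,-0.3],[0,0,0,0,0,-0.2,-0.3],[0,0,0,0,0,-0.5,-0.3],[0,0,0,0,0,-0.9,-0.3]]'
python3 -m jog '[[0,0,0,0,0,-1,-0.3],[0,0,0,0,0,-1,-0.3],[0,0,0,0,0,-0.8,-0.3],[0,0,0,0,0,0,0]]'
python3 - <<'E'
from h import *
g,R,az=knob('cam',.187,1.4); need(g+.1*az,R); print(g+.1*az)
E
```

```text
t: 11.08
tool_pos: [0.5785, -0.1502, 0.153]
tool_rot: [-2.563, 0.614, -0.204]
contact_force: [0.7, 0.9, 0.4]
opening: 0.0298
grip_force: 0.0
t: 11.58
tool_pos: [0.5588, -0.188, 0.2288]
tool_rot: [-2.565, 0.615, -0.214]
contact_force: [-0.2, 0.2, -0.0]
opening: 0.0424
grip_force: 0.0
t 11.57 tcp [ 0.5588 -0.188   0.2288] q [-0.69 -0.04  1.77  0.52  1.5   1.29] open 0.0424
turn units [-10.81  -1.31 -13.68] | shift units now [ -6.92 -11.7    7.17] | shift units after turn [  9.64 -10.33  -6.05]
[0.56516423 0.27265808 0.20860254]
```

```bash
python3 -m jog '[[-0.77,-0.09,-0.98,0,0,0,0],[-0.77,-0.09,-0.98,0,0,0,0],[-0.77,-0.09,-0.98,0,0,0,0],[-0.77,-0.09,-0.98,0,0,0,0],[-0.77,-0.09,-0.98,0,0,0,0]]'
python3 -m jog '[[-0.77,-0.09,-0.98,0,0,0,0],[-0.77,-0.09,-0.98,0,0,0,0],[-0.77,-0.09,-0.98,0,0,0,0],[-0.77,-0.09,-0.98,0,0,0,0],[-0.77,-0.09,-0.98,0,0,0,0]]'
python3 -m jog '[[-0.77,-0.09,-0.98,0,0,0,0],[-0.77,-0.09,-0.98,0,0,0,0],[-0.77,-0.09,-0.98,0,0,0,0],[-0.77,-0.09,-0.98,0,0,0,0],[0,0,0,0.4,-0.45,-0.3,0]]'
python3 -m jog '[[0,0,0,0.88,-0.94,-0.55,0],[0,0,0,0.88,-0.94,-0.55,0],[0,0,0,0.88,-0.94,-0.55,0],[0,0,0,0.88,-0.94,-0.55,0],[0,0,0,0.88,-0.94,-0.55,0]]'
python3 - <<'E'
from h import *
g,R,az=knob('cam',.187,1.4); need(g+.1*az,R)
E
```

```text
t: 12.2
tool_pos: [0.5576, -0.1857, 0.2245]
tool_rot: [-2.995, 0.075, -0.206]
contact_force: [0.1, -0.1, -0.1]
opening: 0.0429
grip_force: 0.0
t: 12.82
tool_pos: [0.5577, -0.1856, 0.2245]
tool_rot: [2.865, 0.517, 0.168]
contact_force: [0.3, -0.1, -0.5]
opening: 0.0428
grip_force: 0.0
t: 13.45
tool_pos: [0.5561, -0.1653, 0.2235]
tool_rot: [2.476, 0.89, 0.121]
contact_force: [0.3, -0.1, 0.1]
opening: 0.0427
grip_force: 0.0
t: 14.08
tool_pos: [0.5589, 0.0455, 0.2166]
tool_rot: [2.474, 0.89, 0.123]
contact_force: [0.6, 0.2, 0.2]
opening: 0.0425
grip_force: 0.0
t 14.07 tcp [0.5589 0.0455 0.2166] q [ 0.18 -0.17  1.91 -0.51  1.25  1.19] open 0.0425
turn units [-0.06 -0.06  0.05] | shift units now [ 4.87 -5.   -2.96] | shift units after turn [ 4.83 -5.01 -3.01]
```

```bash
python3 - <<'E'
from h import *
snap('wrist','w3')
E
python3 -m jog '[[0,0,0,0.88,-0.94,-0.55,0],[0,0,0,0.88,-0.94,-0.55,0],[0,0,0,0.88,-0.94,-0.55,0],[0,0,0,0.88,-0.94,-0.55,0],[0,0,0,0.88,-0.94,-0.55,0]]'
python3 -m jog '[[0,0,0,0.4,-0.3,-0.25,0],[0,0,0,0,0,0,0]]'
python3 - <<'E'
from h import *
g,R,az=knob('cam',.187,1.4); need(g+.1*az,R)
d=snap('wrist','w4'); w3=load('w3')
print(fish(d,g+.008*az)*1.25)
Wd=lambda q:Rz(RAIL[2])@np.array(q)+[RAIL[0],RAIL[1],0]
for i in(w3,d): print('gauge',fish(i,Wd((.147,.011,.135))), 'lens',fish(i,Wd((.1,.187,.135))))
overlay(w3,'a.png',.187,-.136,1.4,1.5,.011,s=1.25); overlay(d,'b.png',.187,-.136,1.4,1.5,.011,s=1.25)
a=cv2.imread('pics/a.png');b=cv2.imread('pics/b.png')
cv2.imwrite('pics/m.png',np.vstack([a[:300],b[:300] if False else b[130:430]]))
E
```

```text
t: 14.75
tool_pos: [0.5612, 0.255, 0.2086]
tool_rot: [2.474, 0.89, 0.122]
contact_force: [-0.0, 0.1, -0.8]
opening: 0.0428
grip_force: 0.0
t: 15.0
tool_pos: [0.5642, 0.2706, 0.2104]
tool_rot: [2.473, 0.89, 0.123]
contact_force: [0.4, -0.0, 0.2]
opening: 0.0427
grip_force: 0.0
t 15.0 tcp [0.5642 0.2706 0.2104] q [ 0.55  0.11  1.65 -0.52  1.42  1.52] open 0.0427
turn units [-0.05 -0.06  0.05] | shift units now [ 0.07 -0.06  0.03] | shift units after turn [ 0.07 -0.06  0.03]
[[399.5085976  305.67247362]]
gauge [[444.54832624  22.37825028]] lens [[ 234.46998606 -129.8628813 ]]
gauge [[537.5297628 194.6950428]] lens [[451.49970046 111.79229552]]
```

View pics/m.png

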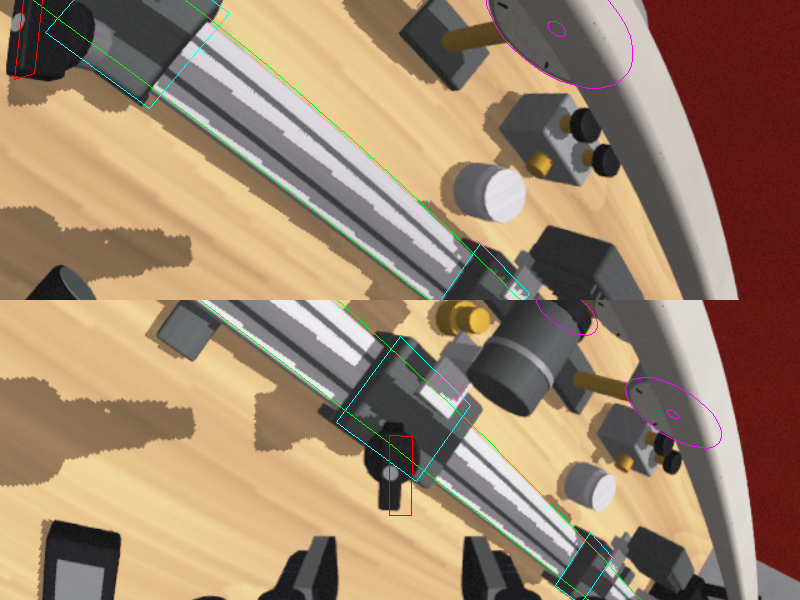

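Run:
```python
from h import *
from scipy.optimize import least_squares
Wd=lambda q:np.array(q)@Rz(RAIL[2]).T+[RAIL[0],RAIL[1],0]
d=load('w4')
def top(c,dx=0):
    g,R,az=knob('cam',c,1.4); return fish(d,g+.008*az+[dx,0,0])[0]
o=np.array([390,302])/1.25-.5
r=least_squares(lambda p:top(p[0],p[1])-o,[.187,0],x_scale=.01); print('cam c, dx',r.x.round(4))
E=[]
for n in('w2','w3','w4'):
    d=load(n); hsv=cv2.cvtColor(cv2.GaussianBlur(d['img'],(0,0),.7),cv2.COLOR_RGB2HSV); S=hsv[:,:,1].astype(float)
    pts=[]
    for a in np.radians(range(0,360,4)):
        rr=np.arange(.040,.062,.0004); P=Wd(np.c_[0*rr+.147,.011+rr*np.cos(a),.135+rr*np.sin(a)]); u=fish(d,P)
        if u[:,0].min()<1 or u[:,1].min()<1 or u[:,0].max()>638 or u[:,1].max()>478: continue
        s=cv2.remap(S.astype(np.float32),u[:,0].astype(np.float32)[None],u[:,1].astype(np.float32)[None],1)[0]
        if s[:5].max()<45 and s[-5:].min()>75:
            k=np.argmax(s>60); pts.append((np.degrees(a),rr[k],*u[k]))
    print(n,len(pts),[(int(p[0]),round(p[1]*1000,1)) for p in pts]); E+=[(d,np.array(p[2:])) for p in pts]
from functools import partial
def f(p):
    out=[]
    for d,u in E:
        # distance to projected circle
        t=np.linspace(0,2*np.pi,721); out.append(np.min(np.hypot(*(fish(d,Wd(np.c_[0*t+.147,p[0]+(.05+p[2])*np.cos(t),p[1]+(.05+p[2])*np.sin(t)]))-u).T)))
    return np.array(out)
for fr in(0,1):
    r=least_squares(lambda p:f([p[0],.135+fr*p[1],0]),[.011,0.],x_scale=.01,diff_step=1e-3,loss='soft_l1'); print('gauge',r.x.round(4),np.abs(r.fun).mean())
```

```text
cam c, dx [ 0.1939 -0.0013]
w2 14 [(28, np.float64(56.4)), (32, np.float64(50.0)), (36, np.float64(46.4)), (40, np.float64(46.8)), (44, np.float64(47.6)), (48, np.float64(47.6)), (52, np.float64(48.0)), (56, np.float64(48.8)), (59, np.float64(49.2)), (64, np.float64(50.4)), (68, np.float64(51.6)), (72, np.float64(53.2)), (76, np.float64(55.2)), (80, np.float64(58.0))]
w3 26 [(196, np.float64(50.0)), (200, np.float64(49.2)), (208, np.float64(49.2)), (212, np.float64(49.2)), (216, np.float64(48.8)), (220, np.float64(48.8)), (224, np.float64(48.8)), (228, np.float64(48.8)), (232, np.float64(48.8)), (236, np.float64(48.4)), (239, np.float64(48.8)), (244, np.float64(48.8)), (248, np.float64(48.4)), (252, np.float64(48.4)), (256, np.float64(48.8)), (260, np.float64(48.4)), (264, np.float64(48.4)), (268, np.float64(48.8)), (272, np.float64(48.8)), (276, np.float64(48.4)), (280, np.float64(48.4)), (284, np.float64(48.4)), (288, np.float64(48.0)), (292, np.float64(48.0)), (296, np.float64(48.0)), (300, np.float64(48.0))]
w4 22 [(192, np.float64(52.0)), (260, np.float64(48.0)), (264, np.float64(48.0)), (268, np.float64(48.0)), (272, np.float64(48.8)), (276, np.float64(48.8)), (280, np.float64(48.8)), (284, np.float64(48.8)), (288, np.float64(48.8)), (292, np.float64(48.8)), (296, np.float64(48.8)), (300, np.float64(49.2)), (304, np.float64(49.2)), (308, np.float64(49.2)), (312, np.float64(49.6)), (316, np.float64(50.0)), (320, np.float64(50.8)), (324, np.float64(52.0)), (328, np.float64(53.2)), (332, np.float64(55.2)), (336, np.float64(56.8)), (340, np.float64(59.2))]
gauge [0.0111 0.    ] 1.6527329868890077
gauge [0.011  0.0011] 1.3829527500683616
```

Bottom half: the camera knob's dot at (390,472) gives c≈0.194, with the bar at θ≈1.4. Top half: the dial rim fits y≈0.0105. I'll line up and go down on the knob.

Run:
```python
from h import *
g,R,az=knob('cam',.194,1.4); need(g+[-.001,0,0]-.016*az,R)
```

```text
t 15.05 tcp [0.5642 0.2697 0.2105] q [ 0.55  0.11  1.65 -0.52  1.42  1.52] open 0.0427
turn units [-0.05 -0.05  0.04] | shift units now [ 0.19 -0.23  3.78] | shift units after turn [ 0.21 -0.25  3.78]
```

```bash
python3 -m jog '[[-0.05,-0.05,0.04,0.21,-0.25,0.4,-0.3],[0,0,0,0,0,0.9,-0.3],[0,0,0,0,0,0.9,-0.3],[0,0,0,0,0,0.7,-0.3],[0,0,0,0,0,0.3,-0.3]]'
python3 -m jog '[[0,0,0,0,0,0.3,-0.3],[0,0,0,0,0,0.25,-0.3],[0,0,0,0,0,0,-0.3]]'
python3 -m jog '[[0,0,0,0,0,0,-0.6],[0,0,0,0,0,0,-0.75],[0,0,0,0,0,0,-1],[0,0,0,0,0,0,-1]]' 50
python3 - <<'E'
from h import *
g,R,az=knob('cam',.194,1.4); need(g+[-.001,0,0]-.016*az,R); o=status.get_obs(); print(R.T@np.array(o['contact_force']),R.T@np.array(o['wrist_torque']),o['grip_force'])
E
```

```text
t: 15.68
tool_pos: [0.5881, 0.2359, 0.1215]
tool_rot: [2.471, 0.88, 0.117]
contact_force: [-0.1, -0.3, 0.1]
opening: 0.0297
grip_force: 0.0
t: 16.05
tool_pos: [0.5927, 0.2301, 0.109]
tool_rot: [2.471, 0.881, 0.121]
contact_force: [0.5, -0.9, -0.7]
opening: 0.0299
grip_force: 0.0
t: 16.55
tool_pos: [0.5938, 0.23, 0.1108]
tool_rot: [2.47, 0.88, 0.125]
contact_force: [3.4, -4.4, 5.1]
opening: 0.0109
grip_force: 49.3
t 16.55 tcp [0.5938 0.23   0.1108] q [ 0.47  0.21  1.72 -0.56  1.24  1.55] open 0.0109
turn units [ 0.02 -0.03 -0.02] | shift units now [-0.04 -0.05  0.08] | shift units after turn [-0.04 -0.05  0.08]
[-0.49754106  7.2963275  -1.63510335] [-0.88828916 -0.04328604  0.06144062] 49.271952509880066
```

```bash
python3 -m jog '[[0,0,-0.5,0,0.04,0,-1],[0,0,-1,0,0,0,-1],[0,0,-1,0,0,0,-1],[0,0,-1,0,0,0,-1],[0,0,-1,0,0,0,-1]]'
python3 -m jog '[[0,0,-1,0,0,0,-1],[0,0,-1,0,0,0,-1],[0,0,-1,0,0,0,-1],[0,0,-1,0,0,0,-1],[0,0,-1,0,0,0,-1]]'
python3 -m jog '[[0,0,-1,0,0,0,-1],[0,0,-0.7,0,0,0,-1],[0,0,0,0,0,0,-1]]'
python3 - <<'E'
from h import *
g,R,az=knob('cam',.194,.4); need(g-.016*az,R); o=status.get_obs(); print(R.T@np.array(o['contact_force']),R.T@np.array(o['wrist_torque']),o['grip_force'])
C=Ro.from_rotvec(o['tool_rot']).as_matrix(); v=Rz(RAIL[2])@np.array([0,-1,0]); print('per row dir',C.T@v)
E
```

```text
t: 17.18
tool_pos: [0.5933, 0.2303, 0.1104]
tool_rot: [2.247, 1.347, -0.015]
contact_force: [-1.2, 0.9, 4.2]
opening: 0.0108
grip_force: 49.7
t: 17.8
tool_pos: [0.5924, 0.2305, 0.11]
tool_rot: [1.91, 1.809, -0.169]
contact_force: [-3.3, 0.6, 5.8]
opening: 0.0109
grip_force: 50.0
t: 18.18
tool_pos: [0.5921, 0.2305, 0.11]
tool_rot: [1.778, 1.949, -0.22]
contact_force: [-4.3, 1.7, 5.5]
opening: 0.0107
grip_force: 50.0
t 18.18 tcp [0.5921 0.2305 0.11  ] q [ 0.47  0.21  1.72 -0.55  1.24  0.57] open 0.0107
turn units [-0.02 -0.03 -0.26] | shift units now [-0.01  0.04  0.09] | shift units after turn [-0.01  0.04  0.09]
[-0.78168846 -2.76509537 -6.59539841] [ 0.68788732 -0.02545107 -0.13029979] 49.97631132602692
per row dir [-0.89003027 -0.14790805  0.43124161]
```

```bash
python3 -m jog '[[0,0,0,-0.222,-0.037,0.108,-1],[0,0,0,-0.445,-0.074,0.216,-1],[0,0,0,-0.445,-0.074,0.216,-1],[0,0,0,-0.445,-0.074,0.216,-1],[0,0,0,-0.445,-0.074,0.216,-1]]'
python3 -m jog '[[0,0,0,-0.445,-0.074,0.216,-1],[0,0,0,-0.445,-0.074,0.216,-1],[0,0,0,-0.445,-0.074,0.216,-1],[0,0,0,-0.445,-0.074,0.216,-1],[0,0,0,-0.445,-0.074,0.216,-1]]'
python3 -m jog '[[0,0,0,-0.445,-0.074,0.216,-1],[0,0,0,-0.445,-0.074,0.216,-1],[0,0,0,-0.222,-0.037,0.108,-1],[0,0,0,0,0,0,-1]]'
python3 - <<'E'
from h import *
g,R,az=knob('cam',.0105,.42); need(g-.016*az,R); o=status.get_obs(); print(R.T@np.array(o['contact_force']),R.T@np.array(o['wrist_torque']),o['grip_force'])
C=Ro.from_rotvec(o['tool_rot']).as_matrix(); v=Rz(RAIL[2])@np.array([0,-1,0]); print('per row dir',C.T@v)
snap('wrist','w5'); snap('scene','scene5'); snap('side','side5')
E
```

```text
t: 18.8
tool_pos: [0.5917, 0.163, 0.11]
tool_rot: [1.778, 1.95, -0.218]
contact_force: [-4.5, 2.6, 5.0]
opening: 0.0109
grip_force: 50.1
t: 19.42
tool_pos: [0.5913, 0.0878, 0.11]
tool_rot: [1.778, 1.949, -0.218]
contact_force: [-4.1, 3.5, 5.9]
opening: 0.0109
grip_force: 50.0
t: 19.92
tool_pos: [0.5911, 0.0491, 0.1099]
tool_rot: [1.777, 1.947, -0.221]
contact_force: [-5.0, -1.9, 4.3]
opening: 0.0106
grip_force: 49.7
t 19.93 tcp [0.5911 0.0491 0.1099] q [ 0.18  0.03  1.92 -0.56  1.08  0.33] open 0.0106
turn units [-0.01 -0.   -0.04] | shift units now [-0.08  0.01  0.11] | shift units after turn [-0.08  0.    0.11]
[-3.46633974 -4.24932419 -4.13997184] [ 0.67227659 -0.47027085 -0.05856904] 49.74687159061432
per row dir [-0.88927998 -0.14734163  0.43297986]
```

Run:
```python
from h import *
Wd=lambda q:np.array(q)@Rz(RAIL[2]).T+[RAIL[0],RAIL[1],0]
t=np.linspace(0,6.28,60)
def draw(d,P,x0,y0,w,h,s,extra):
    im=cv2.resize(d['img'][y0:y0+h,x0:x0+w,::-1],None,fx=s,fy=s,interpolation=cv2.INTER_CUBIC)
    for q,c in extra: cv2.polylines(im,[((P(d,Wd(np.array(q)))-[x0,y0]+.5)*s).round().astype(int)],False,c,1)
    return im
ring=lambda x,y,r:np.c_[0*t+x,y+r*np.cos(t),.135+r*np.sin(t)]
c=.0126
ex=[(ring(.147,.0105,.05),(255,0,255)),(ring(.1,c,.022),(0,0,255)),(ring(.03,c,.022),(0,0,255)),([(.1,c,.135),(.147,c,.135)],(0,255,255)),
 ([(-.035,c-.04,.06),(.035,c-.04,.06),(.035,c+.04,.06),(-.035,c+.04,.06),(-.035,c-.04,.06)],(255,255,0))]
w,sc,sd=load('w5'),load('scene5'),load('side5')
print(fish(w,Wd(np.array([(.1,c,.135),(.147,.0105,.135)]))),proj(sc,Wd(np.array([(.1,c,.135)]))),proj(sd,Wd(np.array([(.1,c,.135)]))))
a=draw(w,fish,0,0,640,240,1.25,ex)
u=proj(sc,Wd(np.array([(.12,.01,.135)])))[0].astype(int);v=proj(sd,Wd(np.array([(.12,.01,.135)])))[0].astype(int)
b=draw(sc,proj,u[0]-50,u[1]-37,100,75,4,ex); e=draw(sd,proj,v[0]-50,v[1]-37,100,75,4,ex)
cv2.imwrite('pics/m5.png',np.vstack([a,np.hstack([b,e])]))
```

```text
[[549.53287434 335.75894816]
 [590.24636941 324.6623818 ]] [[392.40314617 279.01231858]] [[263.11759014 280.94112744]]
```

View pics/m5.png

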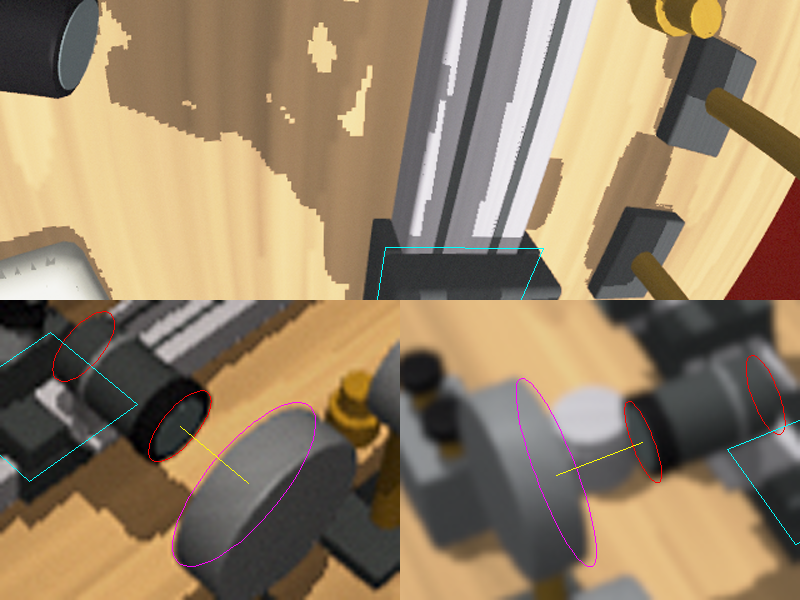

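Scene and side overlays: the camera front ring sits on the real lens in both. In the scene view the gauge ring sits on the dial rim too. They line up to about 2 mm, so I'll make a 2 mm nudge and then tighten.

```bash
python3 -m jog '[[0,0,0,-0.06,-0.01,0.03,-1],[0,0,0,0,0,0,-1]]'
python3 -m jog '[[0,0,0.5,0,0,0,-1],[0,0,1,0,0,0,-1],[0,0,1,0,0,0,-1],[0,0,0,0,0,0,-1]]'
python3 - <<'E'
from h import *
g,R,az=knob('cam',.0105,.63); need(g-.016*az,R); o=status.get_obs(); print(R.T@np.array(o['contact_force']),R.T@np.array(o['wrist_torque']),o['grip_force'])
C=Ro.from_rotvec(o['tool_rot']).as_matrix(); v=Rz(RAIL[2])@np.array([0,-1,0]); print('per row dir',C.T@v)
E
```

```text
t: 20.32
tool_pos: [0.5911, 0.048, 0.1099]
tool_rot: [1.777, 1.948, -0.22]
contact_force: [-5.6, -0.0, 7.1]
opening: 0.0109
grip_force: 50.2
t: 20.82
tool_pos: [0.5915, 0.048, 0.1101]
tool_rot: [1.972, 1.735, -0.144]
contact_force: [-2.9, -0.6, 6.5]
opening: 0.011
grip_force: 49.9
t 20.82 tcp [0.5915 0.048  0.1101] q [ 0.18  0.03  1.92 -0.56  1.08  0.55] open 0.011
turn units [-0.   -0.01 -0.14] | shift units now [-0.04  0.    0.09] | shift units after turn [-0.04  0.    0.09]
[-3.60559317 -0.88469491 -6.07224994] [ 0.52638834 -0.29459392  0.15096448] 49.93585288524628
per row dir [-0.90061315  0.04882158  0.43187083]
```

```bash
python3 -m jog '[[0,0,0.7,0,0,0,-1],[0,0,1,0,0,0,-1],[0,0,1,0,0,0,-1],[0,0,1,0,0,0,-1],[0,0,1,0,0,0,-1]]'
python3 -m jog '[[0,0,1,0,0,0,-1],[0,0,1,0,0,0,-1],[0,0,1,0,0,0,-1],[0,0,1,0,0,0,-1],[0,0,1,0,0,0,-1]]'
python3 -m jog '[[0,0,0.5,0,0,0,-1],[0,0,0,0,0,0,-1]]'
python3 - <<'E'
from h import *
g,R,az=knob('cam',.0105,1.5); need(g-.016*az,R); o=status.get_obs(); print(R.T@np.array(o['contact_force']),R.T@np.array(o['wrist_torque']),o['grip_force'])
E
```

```text
t: 21.45
tool_pos: [0.5923, 0.0478, 0.1104]
tool_rot: [2.277, 1.292, 0.002]
contact_force: [-1.5, -1.9, 5.0]
opening: 0.0116
grip_force: 49.5
t: 22.08
tool_pos: [0.593, 0.0473, 0.1109]
tool_rot: [2.509, 0.771, 0.156]
contact_force: [2.9, -3.5, 3.8]
opening: 0.0112
grip_force: 49.2
t: 22.32
tool_pos: [0.593, 0.0473, 0.111]
tool_rot: [2.526, 0.72, 0.17]
contact_force: [2.7, -3.9, 4.4]
opening: 0.0112
grip_force: 49.2
t 22.32 tcp [0.593  0.0473 0.111 ] q [ 0.18  0.03  1.92 -0.57  1.08  1.44] open 0.0112
turn units [ 0.02 -0.03 -0.36] | shift units now [-0.05 -0.02  0.1 ] | shift units after turn [-0.05 -0.02  0.1 ]
[ 0.04829551  6.30500486 -1.46837069] [-0.78324562 -0.06074255  0.04401612] 49.249008893966675
```

```bash
python3 -m jog '[[0,0,0,0,0,0,-0.6],[0,0,0,0,0,0,-0.3],[0,0,0,0,0,-0.2,-0.3],[0,0,0,0,0,-0.5,-0.3],[0,0,0,0,0,-0.9,-0.3]]'
python3 -m jog '[[0,0,0,0,0,-1,-0.3],[0,0,0,0,0,-1,-0.3],[0,0,0,0,0,-0.8,-0.3],[0,0,0,0,0,0,-0.3]]'
python3 - <<'E'
from h import *
d=snap('wrist','w6')
# numeric check: cam knob dot: bright blob among dark near the prediction
for nm,c in(('cam',.0105),('lamp',-.136)):
    g,R,az=knob(nm,c,1.52); T=g+.008*az; u=fish(d,T)[0]; print(nm,'pred',u.round(1))
    x,y=u.round().astype(int)
    if not(20<x<620 and 20<y<460): continue
    G=cv2.cvtColor(d['img'],cv2.COLOR_RGB2GRAY)
    p=G[y-22:y+23,x-22:x+23]
    n,l,st,ce=cv2.connectedComponentsWithStats(((p>70)&(p<200)).astype(np.uint8))
    for i in range(1,n):
        if 15<st[i,4]<200: print('dot',(ce[i]+[x-22,y-22]).round(1),st[i,4])
    n,l,st,ce=cv2.connectedComponentsWithStats((p<28).astype(np.uint8)); i=1+np.argmax(st[1:,4]); 
    # bar angle by matching: darkness contrast of projected bar rectangle
    best=[]
    for th in np.arange(1.1,1.62,.04):
        _,R,_=knob(nm,c,th); q=fish(d,np.array([T+R@[a,b,0] for a,b in((-.022,-.006),(.022,-.006),(.022,.006),(-.022,.006))]))
        m=np.zeros(G.shape,np.uint8); cv2.fillConvexPoly(m,q.round().astype(int),1); best.append((round(float(G[m>0].mean()),1),round(th,2)))
    print(best)
o=status.get_obs(); print(o['t'],o['contact_force'])
E
```

```text
t: 22.95
tool_pos: [0.5791, 0.0686, 0.1516]
tool_rot: [2.529, 0.719, 0.165]
contact_force: [-0.3, 0.3, 1.1]
opening: 0.0302
grip_force: 0.0
t: 23.45
tool_pos: [0.5602, 0.1061, 0.2277]
tool_rot: [2.528, 0.719, 0.175]
contact_force: [0.6, 0.4, -0.8]
opening: 0.0298
grip_force: 0.0
cam pred [320.3 241.8]
dot [304.6 244.3] 52
dot [319.6 242.9] 108
[(73.6, np.float64(1.1)), (72.2, np.float64(1.14)), (70.8, np.float64(1.18)), (70.9, np.float64(1.22)), (69.4, np.float64(1.26)), (68.0, np.float64(1.3)), (66.2, np.float64(1.34)), (63.5, np.float64(1.38)), (62.5, np.float64(1.42)), (60.6, np.float64(1.46)), (57.2, np.float64(1.5)), (55.8, np.float64(1.54)), (54.7, np.float64(1.58))]
lamp pred [453.  312.6]
dot [463.  331.2] 66
[(116.2, np.float64(1.1)), (116.2, np.float64(1.14)), (120.9, np.float64(1.18)), (122.7, np.float64(1.22)), (121.2, np.float64(1.26)), (121.2, np.float64(1.3)), (118.4, np.float64(1.34)), (117.0, np.float64(1.38)), (123.5, np.float64(1.42)), (114.5, np.float64(1.46)), (114.5, np.float64(1.5)), (114.6, np.float64(1.54)), (115.2, np.float64(1.58))]
23.5 [ 0.34031636 -0.45385581  0.13946264]
```

```bash
python3 -c "from station import finish_job; print(finish_job())"
```

```text
the job is handed in; nothing more can be done
None
```

The round camera now stands in front of the largest gauge with its lens within about 2 mm of the dial's middle and its clamp tight. The lamp was in the way, so I loosened it, moved it about 150 mm to the right and tightened it again; the job was handed in at 23.5 s with the gripper clear and the loose things not touched.

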